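# Sort the stripped monitor parts into their trays

### The job

The parts taken off the monitor stand mixed on the bench in front of three low grey trays, each of which already holds one fixed sample of what belongs in it: a relay, a blue panel connector or a round dial gauge. Put both loose relays, the loose connector and the loose gauge each into the tray with the sample of its own kind, standing upright and flat on the tray floor beside the sample and not on top of anything, and let go of them. Leave the cream-lidded jar, the solder reel and the black tape roll where they are.

Things in the scene. Friction and masses are not known exactly. Their poses are not given: they have to be found in the camera images.
- relay_a: One of two identical loose plug-in relays: light grey upright box, 21 mm (its x) by 27 mm (its y), 34 mm tall, standing on the bench. Origin: centre of its underside, z up. Grasp across the 21 mm. Belongs in the relay tray. About 35 g.
- relay_b: One of two identical loose plug-in relays: light grey upright box, 21 mm (its x) by 27 mm (its y), 34 mm tall, standing on the bench. Origin: centre of its underside, z up. Grasp across the 21 mm. Belongs in the relay tray. About 35 g.
- connector: Loose panel connector: blue block with a white metal face plate with four screws and a round port on top, 36 mm (its x) by 44 mm (its y); the solid block is 19 mm high, with the port 25 mm. Origin: centre of its underside, z up. Grasp the block across the 36 mm. Belongs in the connector tray. About 90 g.
- gauge: Loose round dial gauge, white body with a dial and pointer on top, 45 mm diameter, 21 mm high, lying dial up. Origin: centre of its underside, z up. Grasp across the diameter. Belongs in the gauge tray. About 55 g.
- relay_tray: Low open grey tray, fixed, same as the other two: outside 110 mm (its x) by 140 mm (y), walls 3 mm thick, 15 mm high, floor 3 mm thick. Origin: centre of its underside, z up; paper strip on its -x side. Fixed in it at its -y end, a sample: a relay like the loose two, centred at x 0, y -50 mm. Room for them at, say, y 0 and y +45 mm.
- connector_tray: Low open grey tray, fixed, same as the other two: outside 110 mm (its x) by 140 mm (y), walls 3 mm thick, 15 mm high, floor 3 mm thick. Origin: centre of its underside, z up; paper strip on its -x side. Fixed in it at its -y end, a sample: a connector like the loose one, centred at x 0, y -42 mm. Room for it at, say, y +28 mm.
- gauge_tray: Low open grey tray, fixed, same as the other two: outside 110 mm (its x) by 140 mm (y), walls 3 mm thick, 15 mm high, floor 3 mm thick. Origin: centre of its underside, z up; paper strip on its -x side. Fixed in it at its -y end, a sample: a round gauge like the loose one, centred at x 0, y -42 mm. Room for it at, say, y +28 mm.
- jar: Loose white tin with a cream lid and no dial, 48 mm diameter, 26 mm high. Origin: centre of its underside. Not part of the job: leave it where it is.
- spool: Loose reel of solder wire with dark flanges, standing on a flange, 55 mm diameter, 40 mm high. Origin: centre of its underside. Not part of the job: leave it where it is.
- tape: Loose roll of black insulating tape lying flat, 63 mm diameter, 19 mm high. Origin: centre of its underside. Not part of the job: leave it where it is.

How it is judged:
By the outcome, as a careful person would: the job done as asked, in the order asked, and still so for the second after the job is handed in, with the robot touching nothing.
It also fails if it takes over 93 s, if anything falls off the work surface, if the arm or the gripper's body presses on something with over 40 N, if the wrist force passes 120 N, or if a joint passes its speed limit or range.

### The arm

A 6-joint arm with a two-finger parallel gripper is mounted at the origin on a cart in front of the work surface, level with it; the furniture and walls round the work are solid. World frame = base frame: x ahead of the robot, y to its left, z up, the work surface at z = 0. Lengths are in m, angles in degrees, forces in N, time in s.
With the tool pointing down it reaches from about 0.25 to 0.725 m from the base axis. Payload 9.7 kg.
Tool frame: the origin (TCP) lies midway between the tips of the shut fingers; the grasp point (between the pads) lies 19 mm behind it; z points along the fingers, y is the line along which they close (so a half turn about z gives the same grasp; the last joint's range is limited). The gripper opens to 85 mm and grips with 20 to 120 N. Pads are 22 mm wide; open, the fingers measure 114 mm over their backs; the gripper's body (76 mm by 85 mm) begins 54 mm behind the grasp point. The pads swing forward as they close: fully open they stand 13 mm farther back than shut.
Start: joints at [70.703, 4.979, 10.078, 95.1, 0, 90], TCP at [0.182, 0.519, 0.231] pointing down, gripper open.
Joint ranges: [-179.16, 179.16], [-48.56, 103.87], [-65.8, 70.77], [-126.05, 130.52], [-82.76, 87.17], [-180, 180]. Speed limits (degrees/s): [127.2, 127.2, 147.25, 180, 180, 180].

### API

Orientations are given as [roll, pitch, yaw] about the fixed x, y, z axes, in that order (R = Rz(yaw) Ry(pitch) Rx(roll)).
In Python, from workcell import * gives the robot as it stands.
- The arm moves only by the tool servo_tool, never from a script. Its argument "moves" is a list of rows, each a list of 4 numbers: the shift along the world's x, y, z in a scale on which 1.0 is 800 mm, then the turn about the world's z in fractions of the full range, 1 being 180 degrees. A call has 1 to 20 rows; each row is the pose to reach, as a shift and turn from the pose commanded when the call began; what a row does not reach only later rows make up. A row lasts 1/12 s, in which the tool goes at most 41.7 mm and 7.16 degrees, less where a joint would pass 70% of its speed; a pose out of reach is approached as far as the arm can. No shift or turn number may pass 1 either way. A call with a gripper value outside its range is refused whole. "claw" is the closure, from 0 (fully open) to 1 (shut), set as the call begins (left out, the last holds). The fingers move at their own pace and stop on an object; "force" is the grip in N (left out, the last holds). Time passes only in rows, so rows that repeat a pose let the fingers close. It gives the time, the measured TCP pose, the force, the opening and the grip force at its end, in the units of the state.
- get_obs(): the state, without advancing time (a new reading comes with each control period).
- camera(name): name is "side" or "top" or "wrist"; returns the picture (480x640x3 uint8, red, green, blue); there is no depth.
- get_calibration(name): a dict with "fx", "fy", "cx", "cy" (pixels), "rvec" (rotation vector, rad) and "tvec" (3), from world to camera coordinates, as OpenCV has them; the wrist camera has in their place "tool_from_camera" (4x4, takes a point from camera to tool coordinates, whose origin is the TCP and whose axes are the flange's). Camera axes: x right, y down, z forward; pixel columns grow to the right and rows downward; lengths in m; the calibration is good to about 2 mm. A picture is of the moment at which its call begins: read the wrist's pose just before it. get_calibration takes no time and is no camera call.
- job_done(): hands the job in; it is judged then, once.
The state is a dict: "time": time; "q": joint angles; "qd": joint speeds; "joint_efforts": joint torques, N m; "ee_pos": TCP position; "tcp_rot": TCP orientation; "wrist_force": force on the tool from outside, world axes, zero at the start; "torque": the same for the moment, N m; "opening": finger opening in m; "grasp_force": force on a finger pad.
Only numpy, scipy, OpenCV 4.12 (cv2) and the standard library are available. Lean on these libraries where they do the work, as an engineer would, in place of code of your own. Each camera call takes 0.05 s, during which the arm holds its last target. There are 200 camera calls.

## Working session

There is one attempt and no reset: what is moved stays moved. The work goes in short steps, Python scripts to look and compute and a tool call to move; the robot and the scene stay as the last step left them, time stands still between calls to the robot, and variables do not carry over. Pictures are saved under pics/ and viewed, at most 14 in all, crops included, and the job is handed in when it is done.

Besides the shell and the picture viewer there is one more tool, called after ">>>" as name(argument=value, ...), one argument or row to a line, values as JSON. servo_tool: Moves the arm, as the interface text tells. Its arguments: {"type":"object","properties":{"moves":{"type":"array","items":{"type":"array","items":{"type":"number"}}},"claw":{"type":"number"},"force":{"type":"number"}},"required":["moves"]}

```bash
mkdir -p pics; ls; python3 - <<'E'
from workcell import *
import cv2
print(get_obs())
for n in("top","side"):
    cv2.imwrite(f"pics/{n}0.png",camera(n)[:,:,::-1]); print(n,get_calibration(n))
print(get_calibration("wrist"))
E
```

```text
pics
{'time': 0.0, 'q': array([7.07025759e+01, 5.01135249e+00, 1.00321137e+01, 9.51002265e+01,
       1.00839898e-04, 9.00000219e+01]), 'qd': array([-0.00537085, -0.11284182, -0.0815843 , -0.00928859,  0.04724285,
       -0.08610267]), 'joint_efforts': array([-4.70951636e-04, -5.20390606e+01,  4.64803219e+01,  1.63072301e-02,
        2.56154999e-05, -3.57394200e-06]), 'ee_pos': array([0.18167704, 0.51886449, 0.2305597 ]), 'tcp_rot': array([-1.79920535e+02, -1.00809477e-04,  1.60702554e+02]), 'wrist_force': array([-0.25687219, -0.33948041, -0.12582693]), 'torque': array([ 0.04599963, -0.03603889,  0.01274496]), 'grasp_force': 0.0, 'opening': 0.08515588083399162}
top {'fx': 573.7360926510653, 'fy': 573.7360926510653, 'cx': 316.21651864199583, 'cy': 236.0158375895664, 'rvec': array([ 2.2004516 , -2.20265844,  0.06911398]), 'tvec': array([0.11975729, 0.53316668, 1.13510323])}
side {'fx': 460.33657243225275, 'fy': 460.33657243225275, 'cx': 324.3687808406136, 'cy': 239.57356119033582, 'rvec': array([ 0.1218353 , -2.60301376,  1.61528554]), 'tvec': array([ 0.54810348, -0.01593843,  0.94726393])}
{'fx': 398.67887143663114, 'fy': 398.67887143663114, 'cx': 322.58514527424416, 'cy': 236.68530711152354, 'tool_from_camera': array([[-5.60196785e-04, -9.47816905e-01, -3.18814679e-01,
         8.11412089e-02],
       [ 9.99999761e-01, -4.01552903e-04, -5.63330462e-04,
         1.23311860e-04],
       [ 4.05913175e-04, -3.18814919e-01,  9.47816904e-01,
        -1.42553617e-01],
       [ 0.00000000e+00,  0.00000000e+00,  0.00000000e+00,
         1.00000000e+00]])}
```

View pics/top0.png

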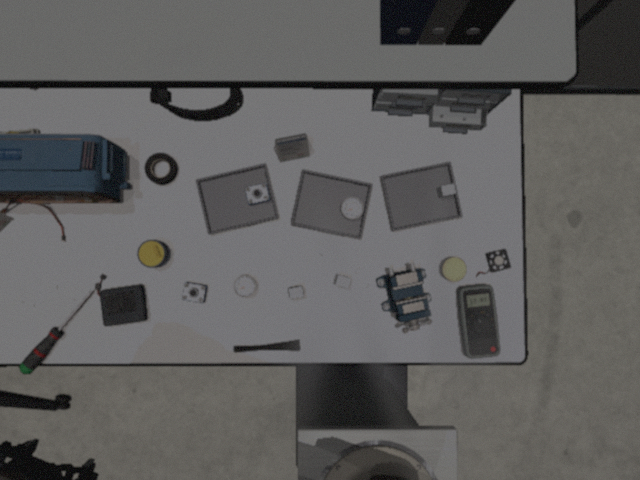

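View pics/side0.png

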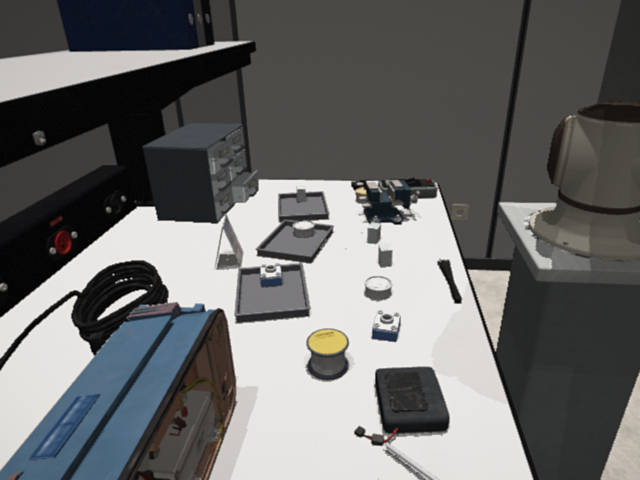

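The top view shows the trays, left to right: connector (~237,199), gauge (~332,204) and relay (~421,196). The loose parts are the connector (195,292), gauge (245,286) and relays (296,293) and (343,282). The jar is at (453,268), the reel at (152,253) and the tape at (161,168). The side view shows the same parts in a row: relays (374,232) and (385,255), gauge (378,287), connector (386,326).

```bash
cat > h.py <<'E'
import numpy as np, cv2
from scipy.spatial.transform import Rotation as R
from workcell import *
def cam(name,obs=None):
    c=get_calibration(name); K=np.array([[c["fx"],0,c["cx"]],[0,c["fy"],c["cy"]],[0,0,1]])
    if name!="wrist":
        Rm=cv2.Rodrigues(c["rvec"])[0]; t=c["tvec"]
    else:
        T=np.eye(4); T[:3,:3]=R.from_euler("xyz",obs["tcp_rot"],degrees=True).as_matrix(); T[:3,3]=obs["ee_pos"]
        M=np.linalg.inv(T@c["tool_from_camera"]); Rm,t=M[:3,:3],M[:3,3]
    return K,Rm,t
def proj(C,p):
    K,Rm,t=C; v=K@(Rm@np.array(p,float)+t); return v[:2]/v[2]
def atz(C,uv,z):
    K,Rm,t=C; d=Rm.T@np.linalg.inv(K)@np.array([*uv,1.]); o=-Rm.T@t
    return o+d*(z-o[2])/d[2]
def tri(C1,u1,C2,u2):
    P=lambda C:C[0]@np.c_[C[1],C[2]]
    X=cv2.triangulatePoints(P(C1),P(C2),np.array(u1,float).reshape(2,1),np.array(u2,float).reshape(2,1)); return (X[:3]/X[3]).ravel()
E
python3 - <<'E'
from h import *
T=cam("top");S=cam("side")
print("TCP in top",proj(T,[.182,.519,.231]),"base",proj(T,[0,0,0]))
for n,a,b,h in [("conn",(195,292),(387,320),.025),("gauge",(245,286),(378,282),.021),("rb",(296,292),(385,247),.034),("ra",(343,281),(374,227),.034),("s_conn",(257,194),(270,266),.028),("s_gauge",(352,208),(303,226),.024),("s_rel",(448,190),(301,190),.037),("jar",(453,268),(376,207),.026)]:
    print(n,"tri",tri(T,a,S,b).round(3),"top@h",atz(T,a,h).round(3))
for n,cs in [("ct",[(198,181),(265,166),(277,220),(210,234)]),("gt",[(303,171),(372,184),(360,238),(292,222)]),("rt",[(381,178),(449,163),(461,215),(392,230)])]:
    print(n,[tuple(atz(T,c,.015)[:2].round(3)) for c in cs])
p=camera("top")[150:310,140:470,::-1]; p=cv2.convertScaleAbs(cv2.resize(p,None,fx=2.4,fy=2.4,interpolation=cv2.INTER_CUBIC),alpha=1.5)
cv2.imwrite("pics/topc.png",p)
E
```

```text
TCP in top [ 65.40471313 451.02631191] base [376.74764964 505.50407442]
conn tri [0.422 0.359 0.017] top@h [0.423 0.358 0.025]
gauge tri [0.434 0.26  0.02 ] top@h [0.434 0.26  0.021]
rb tri [0.423 0.159 0.033] top@h [0.423 0.159 0.034]
ra tri [0.444 0.067 0.03 ] top@h [0.444 0.067 0.034]
s_conn tri [0.617 0.237 0.029] top@h [0.616 0.237 0.028]
s_gauge tri [0.59  0.048 0.019] top@h [0.588 0.048 0.024]
s_rel tri [ 0.624 -0.143  0.028] top@h [ 0.623 -0.141  0.037]
jar tri [ 0.458 -0.163 -0.021] top@h [ 0.469 -0.151  0.026]
ct [(np.float64(0.644), np.float64(0.356)), (np.float64(0.674), np.float64(0.222)), (np.float64(0.565), np.float64(0.198)), (np.float64(0.537), np.float64(0.331))]
gt [(np.float64(0.664), np.float64(0.146)), (np.float64(0.638), np.float64(0.007)), (np.float64(0.529), np.float64(0.032)), (np.float64(0.561), np.float64(0.168))]
rt [(np.float64(0.65), np.float64(-0.011)), (np.float64(0.68), np.float64(-0.149)), (np.float64(0.575), np.float64(-0.171)), (np.float64(0.545), np.float64(-0.032))]
```

View pics/topc.png

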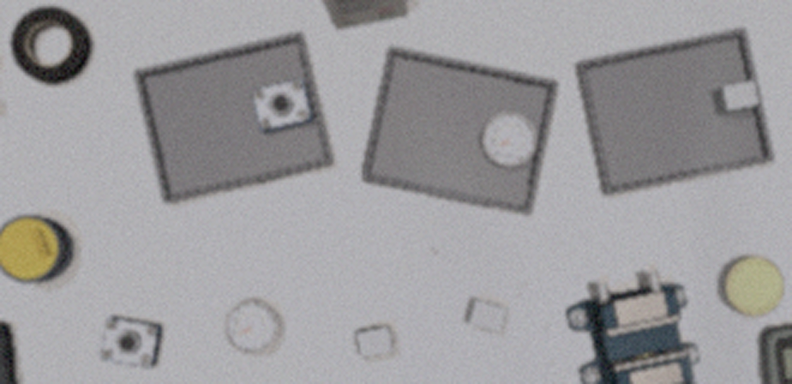

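The crop confirms the layout, and the triangulated tops match the stated heights except for the jar, whose side pixel I misread. Next I'm moving the wrist camera over the loose parts.

Units first: shifts go in shares of 800 mm and turns go in shares of 180 degrees. So -31 cm / 80 = -0.3875, 25 cm / 80 = 0.3125, -1.234 rad / 3.1416 = -0.3928.

>>> servo_tool(
  moves=[
    [0.3125, -0.3875, 0, -0.3928],
    [0.3125, -0.3875, 0, -0.3928],
    [0.3125, -0.3875, 0, -0.3928],
    [0.3125, -0.3875, 0, -0.3928],
    [0.3125, -0.3875, 0, -0.3928],
    [0.3125, -0.3875, 0, -0.3928],
    [0.3125, -0.3875, 0, -0.3928],
    [0.3125, -0.3875, 0, -0.3928],
    [0.3125, -0.3875, 0, -0.3928],
    [0.3125, -0.3875, 0, -0.3928],
    [0.3125, -0.3875, 0, -0.3928],
    [0.3125, -0.3875, 0, -0.3928],
    [0.3125, -0.3875, 0, -0.3928],
    [0.3125, -0.3875, 0, -0.3928],
    [0.3125, -0.3875, 0, -0.3928],
  ],
  claw=0,
  force=30,
)

```text
time: 1.4
ee_pos: [0.4312, 0.21, 0.2313]
tcp_rot: [-180.0, -0.0, 90.1]
wrist_force: [-1.2, 0.1, -0.0]
opening: 0.0852
grasp_force: 0.0
```

```bash
python3 - <<'E'
from h import *
import pickle
o=get_obs(); print(o["time"],o["ee_pos"],o["tcp_rot"],o["q"].round(1))
im=camera("wrist")[:,:,::-1]; cv2.imwrite("pics/w1.png",im); pickle.dump(o,open("w1.pkl","wb"))
E
```

```text
1.4 [0.43118165 0.20996741 0.2313158 ] [-1.79998937e+02 -5.37106193e-03  9.01441947e+01] [ 26.   -4.6   0.4  95.1   0.  115.8]
```

View pics/w1.png

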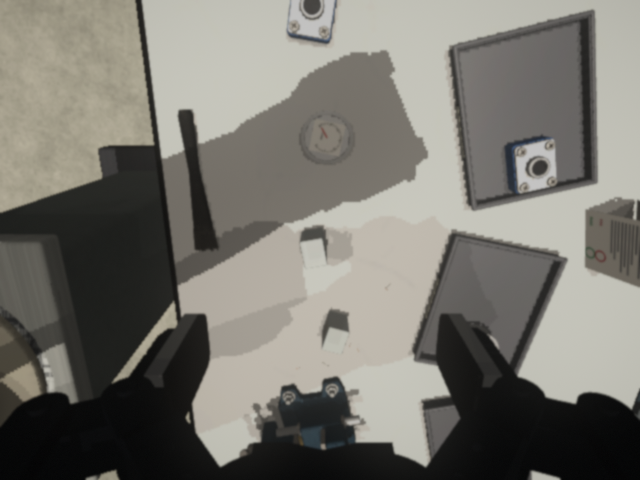

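The wrist view shows the connector (312,10), gauge (328,138) and relays (314,250) and (337,340), with the trays to the right. I'm enlarging the relays to get their corners.

```bash
python3 - <<'E'
from h import *
im=cv2.imread("pics/w1.png")
a=cv2.resize(im[222:272,288:348],None,fx=6.6,fy=6.6,interpolation=cv2.INTER_CUBIC)
b=cv2.resize(im[305:355,308:368],None,fx=6.6,fy=6.6,interpolation=cv2.INTER_CUBIC)
c=cv2.resize(im[0:50,278:338],None,fx=6.6,fy=6.6,interpolation=cv2.INTER_CUBIC)
cv2.imwrite("pics/w1c.png",cv2.resize(np.hstack([a,b]),None,fx=1,fy=1))
E
```

```text
(no output)
```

View pics/w1c.png

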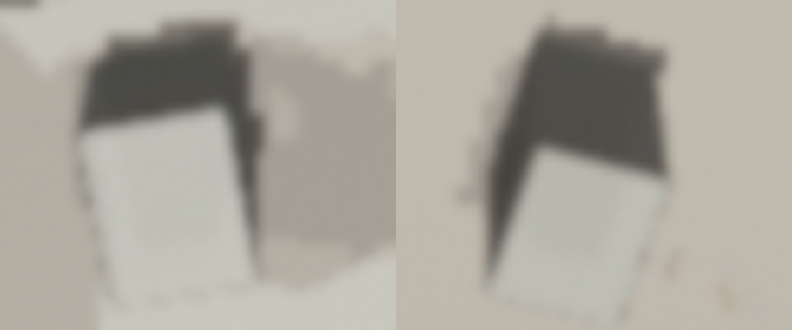

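```bash
python3 - <<'E'
from h import *
import pickle
o=pickle.load(open("w1.pkl","rb")); C=cam("wrist",o);T=cam("top")
S=6.6
for n,off,cs,tp in [("rb",(288,222),[(80,130),(225,105),(258,283),(115,305)],(296,292)),("ra",(308,305),[(142,147),(268,182),(228,322),(90,290)],(343,281))]:
    cs=np.array(cs)/S+off-.5*(1-1/S)
    P=np.array([atz(C,c,.034) for c in cs])[:,:2]
    print(n,P.mean(0).round(4),"tri",tri(C,cs.mean(0),T,tp).round(4))
    e1=P[1]-P[0]+P[2]-P[3]; e2=P[0]-P[3]+P[1]-P[2]
    print(" x len/ang",np.linalg.norm(e1)/2,np.degrees(np.arctan2(e1[1],e1[0]))," y len/ang",np.linalg.norm(e2)/2,np.degrees(np.arctan2(-e2[0],e2[1])))
print("gauge",atz(C,(327,138),.021),tri(C,(327,138),T,(245,286)))
for n,cs in [("ct",[(450,46),(595,12),(597,182),(472,208)]),("gt",[(455,231),(566,260)])]:
    print(n,[atz(C,c,.015)[:2].round(4) for c in cs])
E
```

```text
rb [0.4236 0.1618] tri [0.4228 0.1593 0.0271]
 x len/ang 0.02021891277460427 9.980205440623664  y len/ang 0.02646691128834442 9.911163278595087
ra [0.4447 0.0697] tri [0.4442 0.067  0.0298]
 x len/ang 0.020607509931675008 -16.18876143042248  y len/ang 0.0253046568290243 -15.060440085290335
gauge [0.43572256 0.26281292 0.021     ] [0.43441457 0.26154824 0.00957411]
ct [array([0.536 , 0.3358]), array([0.6493, 0.3607]), array([0.6812, 0.2239]), array([0.5706, 0.1994])]
gt [array([0.5573, 0.1769]), array([0.668 , 0.1476])]
```

Relay_a is at (0.4445, 0.069) with yaw −16°, and relay_b at (0.4235, 0.161) with yaw +10°; the measured sizes match. I'm grasping relay_a first.

Scaled: -22.5 cm / 80 = -0.2813, -21.5 cm / 80 = -0.2688, -0.282 rad / 3.1416 = -0.0898.

>>> servo_tool(
  moves=[
    [0.0163, -0.175, -0.05, -0.0898],
    [0.0163, -0.175, -0.1, -0.0898],
    [0.0163, -0.175, -0.15, -0.0898],
    [0.0163, -0.175, -0.175, -0.0898],
    [0.0163, -0.175, -0.175, -0.0898],
    [0.0163, -0.175, -0.175, -0.0898],
    [0.0163, -0.175, -0.2125, -0.0898],
    [0.0163, -0.175, -0.25, -0.0898],
    [0.0163, -0.175, -0.2688, -0.0898],
    [0.0163, -0.175, -0.2813, -0.0898],
    [0.0163, -0.175, -0.2813, -0.0898],
  ],
)

```text
time: 2.37
ee_pos: [0.444, 0.0698, 0.0053]
tcp_rot: [-179.9, 0.0, 73.9]
wrist_force: [0.1, 0.1, -1.0]
opening: 0.0853
grasp_force: 0.0
```

>>> servo_tool(
  moves=[
    [0, 0, 0, 0],
    [0, 0, 0, 0],
    [0, 0, 0, 0],
    [0, 0, 0, 0],
    [0, 0, 0, 0],
    [0, 0, 0, 0],
    [0, 0, 0, 0],
    [0, 0, 0, 0],
    [0, 0, 0, 0],
    [0, 0, 0, 0],
  ],
  claw=1,
  force=30,
)

```text
time: 3.2
ee_pos: [0.4452, 0.0692, 0.007]
tcp_rot: [179.9, -0.0, 73.8]
wrist_force: [-1.1, -0.4, 5.2]
opening: 0.0207
grasp_force: 30.1
```

Scaled: 16 cm / 80 = 0.2, -11.4 cm / 80 = -0.1425, 0.489 rad / 3.1416 = 0.1557.

>>> servo_tool(
  moves=[
    [0, 0, 0.0375, 0],
    [0, 0, 0.075, 0],
    [0, 0, 0.1125, 0],
    [0.0375, -0.025, 0.1125, 0.0382],
    [0.075, -0.05, 0.1125, 0.0764],
    [0.1125, -0.08, 0.1125, 0.1146],
    [0.15, -0.1075, 0.1125, 0.1557],
    [0.1875, -0.1338, 0.1125, 0.1557],
    [0.2, -0.1425, 0.1125, 0.1557],
    [0.2, -0.1425, 0.1125, 0.1557],
    [0.2, -0.1425, 0.1125, 0.1557],
  ],
)

```text
time: 4.12
ee_pos: [0.6045, -0.0452, 0.0954]
tcp_rot: [-179.9, -0.0, 101.8]
wrist_force: [0.2, 0.2, -0.2]
opening: 0.0205
grasp_force: 29.7
```

```bash
python3 - <<'E'
from h import *
import pickle
o=get_obs(); print(o["time"],o["ee_pos"],o["tcp_rot"],o["q"].round(1),o["opening"],o["wrist_force"])
im=camera("wrist")[:,:,::-1]; cv2.imwrite("pics/w2.png",im); pickle.dump(o,open("w2.pkl","wb"))
E
```

```text
4.1167 [ 0.60445987 -0.04522415  0.09541763] [-1.79905571e+02 -3.64034495e-02  1.01796674e+02] [-4.3 12.2  3.2 81.1  0.  73.9] 0.0204707478289394 [ 0.18428459  0.24981966 -0.22937104]
```

View pics/w2.png

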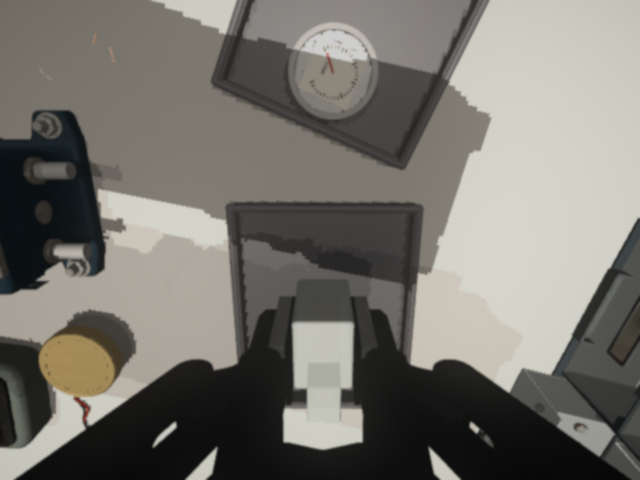

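The relay is held upright. The relay tray's far corners are at (229,205) and (421,206), aligned with the gripper. The gauge sample is at (333,70), with its tray's near corners at (213,82) and (403,167).

```bash
python3 - <<'E'
from h import *
import pickle
C=cam("wrist",pickle.load(open("w2.pkl","rb")))
a,b=[atz(C,c,.015)[:2] for c in [(228,204),(422,205)]]
m=(a+b)/2; d=(b-a); yaw=np.arctan2(d[1],d[0]); print(np.linalg.norm(d),np.degrees(yaw))
ya=np.array([-np.sin(yaw),np.cos(yaw)])
print("rt centre",m-.07*ya,"y45",m-.025*ya)
a,b=[atz(C,c,.015)[:2] for c in [(213,83),(404,168)]]
m=(a+b)/2; d=(b-a); yaw=np.arctan2(d[1],d[0]); print(np.linalg.norm(d),np.degrees(yaw))
ya=np.array([-np.sin(yaw),np.cos(yaw)])
print("gt centre",m+.07*ya,"y28",m+.098*ya, "gauge sample",atz(C,(333,70),.024), m+.028*ya)
E
```

```text
0.11145705374557581 11.480321178707245
rt centre [ 0.6149948  -0.08782711] y45 [ 0.60603839 -0.04372742]
0.11181820638771467 -11.56295061051848
gt centre [0.59914068 0.09001207] y28 [0.60475313 0.11744381] gauge sample [0.59033389 0.05088474 0.024     ] [0.59072202 0.04886446]
```

Scaled: -8.65 cm / 80 = -0.1081, -8.4 cm / 80 = -0.105.

>>> servo_tool(
  moves=[
    [0, 0, -0.0438, 0],
    [0, 0, -0.0813, 0],
    [0, 0, -0.1, 0],
    [0, 0, -0.105, 0],
    [0, 0, -0.1081, 0],
    [0, 0, -0.1081, 0],
    [0, 0, -0.1081, 0],
  ],
)

```text
time: 4.75
ee_pos: [0.6045, -0.0442, 0.0108]
tcp_rot: [179.9, 0.0, 101.9]
wrist_force: [0.4, 0.5, -0.1]
opening: 0.0204
grasp_force: 29.7
```

>>> servo_tool(
  moves=[
    [0, 0, 0, 0],
    [0, 0, 0, 0],
    [0, 0, 0, 0],
    [0, 0, 0, 0],
    [0, 0, 0, 0],
  ],
  claw=0.5,
)

```text
time: 5.17
ee_pos: [0.6048, -0.0449, 0.0099]
tcp_rot: [180.0, 0.0, 101.9]
wrist_force: [0.5, 0.4, -1.0]
opening: 0.0425
grasp_force: 0.0
```

Scaled: 9 cm / 80 = 0.1125, 6 cm / 80 = 0.075, -0.033 rad / 3.1416 = -0.0105.

>>> servo_tool(
  moves=[
    [0, 0, 0.0375, 0],
    [0, 0, 0.075, 0],
    [0, 0, 0.1125, 0],
    [-0.0313, 0.0375, 0.1125, -0.0105],
  ],
)

```text
time: 5.5
ee_pos: [0.5853, -0.0178, 0.1064]
tcp_rot: [179.4, 0.2, 99.8]
wrist_force: [1.5, 0.2, 0.6]
opening: 0.0432
grasp_force: 0.0
```

Scaled: 17.6 cm / 80 = 0.22, 16.4 cm / 80 = 0.205.

>>> servo_tool(
  moves=[
    [-0.0375, 0.0425, 0, 0],
    [-0.075, 0.085, 0, 0],
    [-0.1125, 0.1275, 0, 0],
    [-0.15, 0.17, 0, 0],
    [-0.1813, 0.205, 0, 0],
    [-0.1956, 0.22, 0, 0],
    [-0.1956, 0.22, 0, 0],
    [-0.1956, 0.22, -0.0438, 0],
    [-0.1956, 0.22, -0.0813, 0],
    [-0.1956, 0.22, -0.1038, 0],
    [-0.1956, 0.22, -0.1163, 0],
    [-0.1956, 0.22, -0.1163, 0],
  ],
  claw=0.2,
)

```text
time: 6.5
ee_pos: [0.4222, 0.1604, 0.0049]
tcp_rot: [-179.8, 0.0, 100.0]
wrist_force: [0.7, 0.2, -0.0]
opening: 0.0687
grasp_force: 0.0
```

>>> servo_tool(
  moves=[
    [0, 0, 0, 0],
    [0, 0, 0, 0],
    [0, 0, 0, 0],
    [0, 0, 0, 0],
    [0, 0, 0, 0],
    [0, 0, 0, 0],
    [0, 0, 0, 0],
    [0, 0, 0, 0],
    [0, 0, 0, 0],
  ],
  claw=1,
)

```text
time: 7.25
ee_pos: [0.4241, 0.1614, 0.0081]
tcp_rot: [179.9, -0.0, 100.0]
wrist_force: [0.5, -0.8, 5.7]
opening: 0.0204
grasp_force: 30.1
```

Scaled: -24.9 cm / 80 = -0.3113, -24 cm / 80 = -0.3, 0.03 rad / 3.1416 = 0.0095.

>>> servo_tool(
  moves=[
    [0, 0, 0.0375, 0],
    [0, 0, 0.075, 0],
    [0, 0, 0.1125, 0],
    [0.03, -0.0388, 0.1125, 0.0095],
    [0.06, -0.0775, 0.1125, 0.0095],
    [0.09, -0.1163, 0.1125, 0.0095],
    [0.12, -0.155, 0.1125, 0.0095],
    [0.15, -0.1938, 0.1125, 0.0095],
    [0.18, -0.2325, 0.1125, 0.0095],
    [0.21, -0.2713, 0.1125, 0.0095],
    [0.2313, -0.3, 0.1125, 0.0095],
    [0.2388, -0.3113, 0.1125, 0.0095],
    [0.2388, -0.3113, 0.1125, 0.0095],
    [0.2388, -0.3113, 0.1125, 0.0095],
  ],
)

```text
time: 8.42
ee_pos: [0.6139, -0.0878, 0.0965]
tcp_rot: [-180.0, -0.0, 101.6]
wrist_force: [0.5, -0.2, -0.7]
opening: 0.0208
grasp_force: 29.6
```

Scaled: -8.65 cm / 80 = -0.1081, -8.4 cm / 80 = -0.105.

>>> servo_tool(
  moves=[
    [0, 0, -0.0438, 0],
    [0, 0, -0.0813, 0],
    [0, 0, -0.1, 0],
    [0, 0, -0.105, 0],
    [0, 0, -0.1081, 0],
    [0, 0, -0.1081, 0],
    [0, 0, -0.1081, 0],
  ],
)

```text
time: 9.0
ee_pos: [0.614, -0.0865, 0.0113]
tcp_rot: [180.0, 0.0, 101.8]
wrist_force: [-0.5, 0.7, -0.0]
opening: 0.0202
grasp_force: 29.7
```

>>> servo_tool(
  moves=[
    [0, 0, 0, 0],
    [0, 0, 0, 0],
    [0, 0, 0, 0],
    [0, 0, 0, 0],
    [0, 0, 0, 0],
  ],
  claw=0.5,
)

```text
time: 9.42
ee_pos: [0.6143, -0.0879, 0.0103]
tcp_rot: [180.0, -0.0, 101.7]
wrist_force: [0.8, 0.2, -0.8]
opening: 0.0427
grasp_force: 0.0
```

Scaled: 38.8 cm / 80 = 0.485, -18.4 cm / 80 = -0.23, -0.2 rad / 3.1416 = -0.0637.

>>> servo_tool(
  moves=[
    [0, 0, 0.0375, 0],
    [0, 0, 0.075, 0],
    [0, 0, 0.1125, 0],
    [-0.0225, 0.0463, 0.125, 0],
    [-0.0438, 0.0925, 0.1375, -0.0637],
    [-0.065, 0.1388, 0.15, -0.0637],
    [-0.0875, 0.185, 0.1625, -0.0637],
    [-0.1088, 0.2313, 0.175, -0.0637],
    [-0.13, 0.2775, 0.1875, -0.0637],
    [-0.1513, 0.3238, 0.2, -0.0637],
    [-0.1725, 0.37, 0.2125, -0.0637],
    [-0.1938, 0.4163, 0.2125, -0.0637],
    [-0.215, 0.4625, 0.2125, -0.0637],
    [-0.23, 0.485, 0.2125, -0.0637],
    [-0.23, 0.485, 0.2125, -0.0637],
    [-0.23, 0.485, 0.2125, -0.0637],
  ],
)

```text
time: 10.75
ee_pos: [0.4296, 0.301, 0.1803]
tcp_rot: [180.0, 0.0, 90.4]
wrist_force: [0.4, -0.4, -0.1]
opening: 0.043
grasp_force: 0.0
```

```bash
python3 - <<'E'
from h import *
import pickle
o=get_obs(); print(o["time"],o["ee_pos"],o["tcp_rot"],o["q"].round(1))
im=camera("wrist")[:,:,::-1]; cv2.imwrite("pics/w3.png",im); pickle.dump(o,open("w3.pkl","wb"))
E
```

```text
10.75 [0.429617   0.30102104 0.18026662] [1.79998849e+02 9.27903195e-03 9.03777248e+01] [ 35.    0.7   0.   89.3  -0.  124.6]
```

View pics/w3.png

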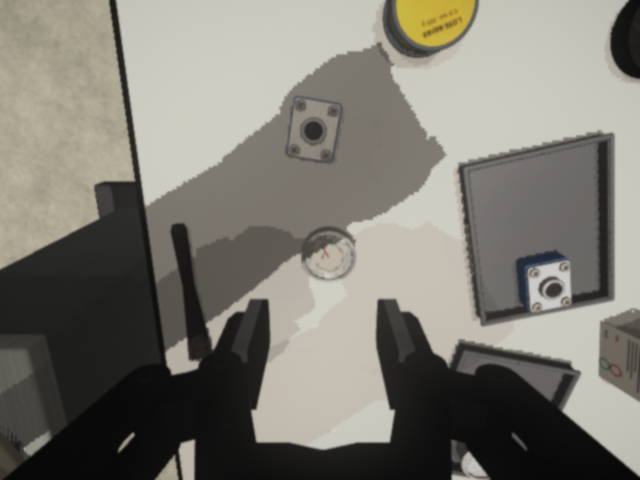

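The connector's plate corners are (293,97), (342,103), (336,163) and (287,156), with the gauge centred at (329,252). The connector tray corners are (460,165), (613,134), (613,298) and (482,325).

```bash
python3 - <<'E'
from h import *
import pickle
C=cam("wrist",pickle.load(open("w3.pkl","rb")));T=cam("top");S=cam("side");C1=cam("wrist",pickle.load(open("w1.pkl","rb")))
cs=np.array([(293,97),(342,103),(336,163),(287,156)]); P=np.array([atz(C,c,.019) for c in cs])[:,:2]
e1=P[1]-P[0]+P[2]-P[3]; e2=P[0]-P[3]+P[1]-P[2]
print("conn",P.mean(0),np.linalg.norm(e1)/2,np.degrees(np.arctan2(e1[1],e1[0])),np.linalg.norm(e2)/2,np.degrees(np.arctan2(-e2[0],e2[1])))
print("port tri",tri(C,(313,131),S,(387,319)),"gauge tri",tri(C,(329,252),S,(378,283)),tri(C,(329,252),C1,(327,138)),"gauge@h",atz(C,(329,252),.021))
a,b,c,d=[atz(C,q,.015)[:2] for q in [(460,164),(614,133),(614,299),(482,326)]]
u=(b-a+c-d)/2; yaw=np.arctan2(u[1],u[0]); ya=np.array([-np.sin(yaw),np.cos(yaw)]); m=(a+b+c+d)/4
print("ct",m,np.linalg.norm(u),np.linalg.norm(a-d),np.degrees(yaw),"y28",m+.028*ya)
E
```

```text
conn [0.42409425 0.36323042] 0.036422617287414416 -7.011117701764907 0.0427466984777356 -5.954127557122454
port tri [0.42218229 0.3630092  0.02155858] gauge tri [0.43517732 0.26917567 0.02353446] [0.43605712 0.26133827 0.00297862] gauge@h [0.4358283  0.26818504 0.021     ]
ct [0.60931488 0.28057315] 0.11424706831678587 0.14616988344394813 12.871435037627124 y28 [0.60307748 0.30786958]
```

The connector and its tray are consistent across views, but the gauge's y differs by 5 mm between them, so I'm checking it in enlarged crops.

```bash
python3 - <<'E'
from h import *
a=cv2.imread("pics/w1.png")[100:180,288:368]; b=cv2.imread("pics/w3.png")[213:293,288:368]
cv2.imwrite("pics/g.png",np.hstack([cv2.resize(x,None,fx=5,fy=5,interpolation=cv2.INTER_CUBIC) for x in (a,b)]))
E
```

```text
(no output)
```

View pics/g.png

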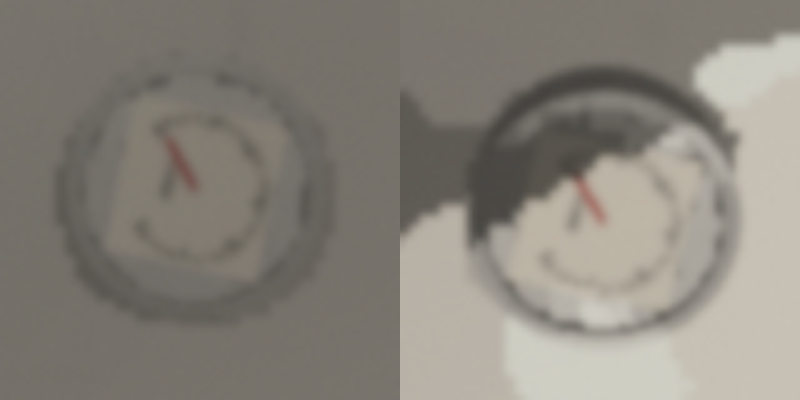

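The true top centre of the gauge in the second view is about (329,256), which puts it at (0.4355, 0.263). I'm grasping the connector at (0.4235, 0.3615), yaw −6.5°.

Scaled: -17.8 cm / 80 = -0.2225, -17.5 cm / 80 = -0.2188, -0.117 rad / 3.1416 = -0.0372.

>>> servo_tool(
  moves=[
    [-0.0088, 0.0375, -0.05, -0.0372],
    [-0.0088, 0.0763, -0.0875, -0.0372],
    [-0.0088, 0.0763, -0.125, -0.0372],
    [-0.0088, 0.0763, -0.1375, -0.0372],
    [-0.0088, 0.0763, -0.1375, -0.0372],
    [-0.0088, 0.0763, -0.175, -0.0372],
    [-0.0088, 0.0763, -0.2063, -0.0372],
    [-0.0088, 0.0763, -0.2188, -0.0372],
    [-0.0088, 0.0763, -0.2225, -0.0372],
    [-0.0088, 0.0763, -0.2225, -0.0372],
  ],
  claw=0.15,
)

```text
time: 11.63
ee_pos: [0.424, 0.3606, 0.0036]
tcp_rot: [180.0, -0.0, 83.5]
wrist_force: [-0.5, -0.2, 0.2]
opening: 0.0728
grasp_force: 0.0
```

>>> servo_tool(
  moves=[
    [0, 0, 0, 0],
    [0, 0, 0, 0],
    [0, 0, 0, 0],
    [0, 0, 0, 0],
    [0, 0, 0, 0],
    [0, 0, 0, 0],
    [0, 0, 0, 0],
    [0, 0, 0, 0],
  ],
  claw=1,
  force=40,
)

```text
time: 12.3
ee_pos: [0.424, 0.3617, 0.004]
tcp_rot: [179.9, -0.1, 83.5]
wrist_force: [0.4, -0.7, 6.4]
opening: 0.0349
grasp_force: 40.9
```

Scaled: 17.8 cm / 80 = 0.2225, -5.5 cm / 80 = -0.0688, 0.323 rad / 3.1416 = 0.1028.

>>> servo_tool(
  moves=[
    [0, 0, 0.0375, 0],
    [0, 0, 0.075, 0],
    [0, 0, 0.1125, 0],
    [0.0375, -0.0125, 0.1125, 0.0318],
    [0.075, -0.025, 0.1125, 0.0637],
    [0.1125, -0.0375, 0.1125, 0.1028],
    [0.15, -0.05, 0.1125, 0.1028],
    [0.1875, -0.0625, 0.1125, 0.1028],
    [0.2125, -0.0688, 0.1125, 0.1028],
    [0.2225, -0.0688, 0.1125, 0.1028],
    [0.2225, -0.0688, 0.1125, 0.1028],
    [0.2225, -0.0688, 0.1125, 0.1028],
  ],
)

```text
time: 13.3
ee_pos: [0.6008, 0.3063, 0.0921]
tcp_rot: [-180.0, -0.0, 102.0]
wrist_force: [0.2, -0.9, -0.9]
opening: 0.035
grasp_force: 40.3
```

```bash
python3 - <<'E'
from h import *
import pickle
o=get_obs(); print(o["time"],o["ee_pos"],o["tcp_rot"],o["q"].round(1),o["opening"])
im=camera("wrist")[:,:,::-1]; cv2.imwrite("pics/w4.png",im); pickle.dump(o,open("w4.pkl","wb"))
E
```

```text
13.3 [0.60081013 0.30626401 0.09213937] [-1.79956548e+02 -1.17306900e-03  1.02027684e+02] [ 27.   21.7  14.6  82.9   0.  105. ] 0.034985654251197276
```

View pics/w4.png

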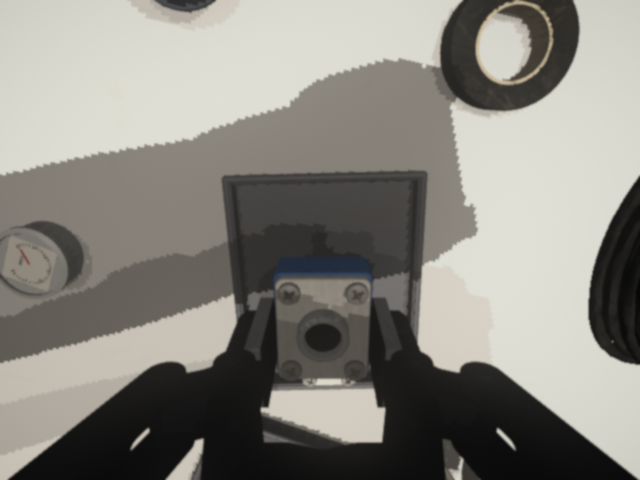

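The connector is held level and centred over its tray, whose end corners are at (222,176) and (427,172). I'm lowering and releasing it.

>>> servo_tool(
  moves=[
    [0, 0, -0.0438, 0],
    [0, 0, -0.0813, 0],
    [0, 0, -0.1, 0],
    [0, 0, -0.105, 0],
    [0, 0, -0.1081, 0],
    [0, 0, -0.1081, 0],
    [0, 0, -0.1081, 0],
  ],
)

```text
time: 13.93
ee_pos: [0.6004, 0.3069, 0.0068]
tcp_rot: [180.0, -0.0, 102.1]
wrist_force: [0.4, -0.3, -0.9]
opening: 0.0348
grasp_force: 41.1
```

>>> servo_tool(
  moves=[
    [0, 0, 0, 0],
    [0, 0, 0, 0],
    [0, 0, 0, 0],
    [0, 0, 0, 0],
    [0, 0, 0, 0],
  ],
  claw=0.35,
)

```text
time: 14.35
ee_pos: [0.6013, 0.3062, 0.0058]
tcp_rot: [180.0, -0.0, 102.0]
wrist_force: [0.2, -0.4, 0.5]
opening: 0.0553
grasp_force: 0.0
```

>>> servo_tool(
  moves=[
    [0, 0, 0.0375, 0],
    [0, 0, 0.075, 0],
    [0, 0, 0.1125, 0],
    [0, 0, 0.1125, 0],
  ],
)

```text
time: 14.68
ee_pos: [0.6035, 0.3072, 0.1029]
tcp_rot: [179.5, -0.1, 102.0]
wrist_force: [0.8, 0.6, 1.4]
opening: 0.0555
grasp_force: 0.0
```

Scaled: -16.6 cm / 80 = -0.2075, -4.3 cm / 80 = -0.0538, -0.209 rad / 3.1416 = -0.0665.

>>> servo_tool(
  moves=[
    [-0.0438, -0.0125, 0, -0.0318],
    [-0.0875, -0.025, 0, -0.0665],
    [-0.1313, -0.0375, 0, -0.0665],
    [-0.175, -0.0475, 0, -0.0665],
    [-0.2, -0.0538, 0, -0.0665],
    [-0.2075, -0.0538, 0, -0.0665],
    [-0.2075, -0.0538, -0.0375, -0.0665],
    [-0.2075, -0.0538, -0.075, -0.0665],
    [-0.2075, -0.0538, -0.1038, -0.0665],
    [-0.2075, -0.0538, -0.1163, -0.0665],
    [-0.2075, -0.0538, -0.1175, -0.0665],
    [-0.2075, -0.0538, -0.1175, -0.0665],
  ],
  claw=0.08,
)

```text
time: 15.68
ee_pos: [0.4356, 0.2632, 0.0021]
tcp_rot: [-180.0, 0.0, 90.1]
wrist_force: [0.2, -0.4, -0.8]
opening: 0.0783
grasp_force: 0.0
```

>>> servo_tool(
  moves=[
    [0, 0, 0, 0],
    [0, 0, 0, 0],
    [0, 0, 0, 0],
    [0, 0, 0, 0],
    [0, 0, 0, 0],
    [0, 0, 0, 0],
    [0, 0, 0, 0],
    [0, 0, 0, 0],
  ],
  claw=1,
  force=30,
)

```text
time: 16.35
ee_pos: [0.4361, 0.2636, 0.0034]
tcp_rot: [179.9, -0.1, 90.1]
wrist_force: [-1.1, -0.7, 5.6]
opening: 0.0425
grasp_force: 29.9
```

Scaled: 16.9 cm / 80 = 0.2113, 16 cm / 80 = 0.2, -0.2 rad / 3.1416 = -0.0637.

>>> servo_tool(
  moves=[
    [0, 0, 0.0375, 0],
    [0, 0, 0.075, 0],
    [0, 0, 0.1125, 0],
    [0.0338, -0.0288, 0.1125, -0.0318],
    [0.0675, -0.0575, 0.1125, -0.0637],
    [0.1013, -0.0875, 0.1125, -0.0637],
    [0.135, -0.1163, 0.1125, -0.0637],
    [0.1688, -0.1463, 0.1125, -0.0637],
    [0.2, -0.1738, 0.1125, -0.0637],
    [0.2113, -0.1838, 0.1125, -0.0637],
    [0.2113, -0.1838, 0.1125, -0.0637],
    [0.2113, -0.1838, 0.1125, -0.0637],
  ],
)

```text
time: 17.35
ee_pos: [0.6042, 0.1159, 0.0918]
tcp_rot: [-180.0, -0.0, 78.5]
wrist_force: [-0.9, 0.2, -0.2]
opening: 0.043
grasp_force: 31.0
```

```bash
python3 - <<'E'
from h import *
import pickle
o=get_obs(); print(o["time"],o["ee_pos"],o["tcp_rot"],o["q"].round(1),o["opening"])
im=camera("wrist")[:,:,::-1]; cv2.imwrite("pics/w5.png",im); pickle.dump(o,open("w5.pkl","wb"))
E
```

```text
17.35 [0.6041673 0.1159476 0.0917983] [-1.79968325e+02 -4.74306448e-03  7.85365263e+01] [ 10.9  13.4   4.2  80.8   0.  112.3] 0.042977424236255786
```

View pics/w5.png

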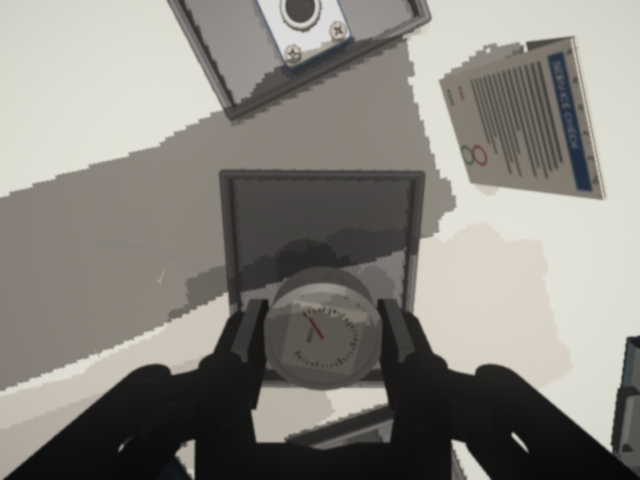

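The gauge is held level and centred over its tray, whose end corners are at (222,173) and (423,174). I'm lowering and releasing it, then backing away for a look.

>>> servo_tool(
  moves=[
    [0, 0, -0.0438, 0],
    [0, 0, -0.0813, 0],
    [0, 0, -0.1, 0],
    [0, 0, -0.105, 0],
    [0, 0, -0.1081, 0],
    [0, 0, -0.1081, 0],
    [0, 0, -0.1081, 0],
  ],
)

```text
time: 17.98
ee_pos: [0.6039, 0.1173, 0.0063]
tcp_rot: [179.9, -0.0, 78.7]
wrist_force: [0.5, -0.2, -0.2]
opening: 0.0428
grasp_force: 31.4
```

>>> servo_tool(
  moves=[
    [0, 0, 0, 0],
    [0, 0, 0, 0],
    [0, 0, 0, 0],
    [0, 0, 0, 0],
    [0, 0, 0, 0],
  ],
  claw=0.28,
)

```text
time: 18.4
ee_pos: [0.6043, 0.1161, 0.0053]
tcp_rot: [180.0, -0.0, 78.6]
wrist_force: [-0.0, 0.1, -0.1]
opening: 0.0615
grasp_force: 0.0
```

Scaled: 20 cm / 80 = 0.25, 17 cm / 80 = 0.2125.

>>> servo_tool(
  moves=[
    [0, 0, 0.0375, 0],
    [0, 0, 0.075, 0],
    [0, 0, 0.1125, 0],
    [0, 0, 0.1625, 0],
    [-0.025, 0, 0.2125, 0],
    [-0.05, 0, 0.25, 0],
    [-0.1, 0, 0.25, 0],
    [-0.15, 0, 0.25, 0],
    [-0.1875, 0, 0.25, 0],
    [-0.1875, 0, 0.25, 0],
    [-0.1875, 0, 0.25, 0],
  ],
)

```text
time: 19.32
ee_pos: [0.4535, 0.1162, 0.2062]
tcp_rot: [179.9, -0.1, 78.6]
wrist_force: [0.3, 0.2, -0.1]
opening: 0.0613
grasp_force: 0.0
```

```bash
python3 - <<'E'
from h import *
a=camera("top")[150:310,140:470,::-1]; b=camera("side")[170:340,220:440,::-1]
a=cv2.convertScaleAbs(cv2.resize(a,(620,300),interpolation=cv2.INTER_CUBIC),alpha=1.5); b=cv2.resize(b,(388,300),interpolation=cv2.INTER_CUBIC)
cv2.imwrite("pics/end.png",np.vstack([a,np.pad(b,((0,0),(0,232),(0,0)))]))
o=get_obs(); print(o["time"],o["ee_pos"])
E
```

```text
19.4167 [0.45478598 0.11614873 0.20547908]
```

View pics/end.png

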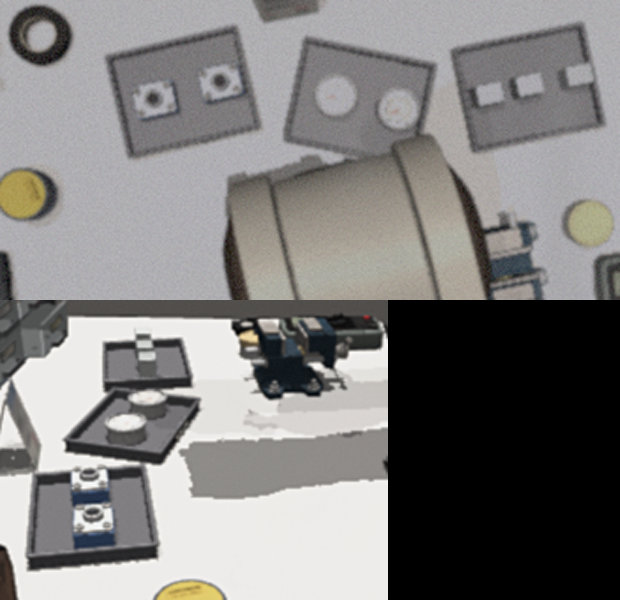

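All four parts stand flat in their trays beside the samples. In the top crop the connector is at (155,98), the gauge at (336,95) and the relays at (488,93) and (530,84). The jar, reel and tape haven't moved.

```bash
python3 -c "
from workcell import *
print(job_done())"
```

```text
the job is handed in; nothing more can be done
None
```

Both relays, the connector and the gauge are each released upright in the tray with their own sample, nothing else was moved, and the job was handed in at about 19 s.

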